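# Take the fence stop out of the T-slot plate and stand it in the parts tray

### The arm

A 6-joint arm with a two-finger parallel gripper is mounted at the origin on a cart in front of the work surface, level with it; the furniture and walls round the work are solid. World frame = base frame: x ahead of the robot, y to its left, z up, the work surface at z = 0. Lengths are in m, angles in rad, forces in N, time in s.
With the tool pointing down it reaches from about 0.35 to 0.95 m from the base axis. Payload 17.4 kg.
Tool frame: the origin (TCP) lies between the finger pads; the fingertips stand 14 mm ahead of it and the grasp point (between the pads) lies 5 mm behind it; z points along the fingers, y is the line along which they close (so a half turn about z gives the same grasp; the last joint's range is limited). The gripper opens to 93 mm and grips with 3 to 60 N. Pads are 15 mm wide; open, the fingers measure 128 mm over their backs; the gripper's body (75 mm by 188 mm) begins 65 mm behind the grasp point.
Start: joints at [1.261, 0.116, 1.442, -0, 1.584, -0.038], TCP at [0.181, 0.65, 0.233] pointing down, gripper open.
Joint ranges: [-2.83, 2.83], [-0.83, 2.19], [0.07, 2.5], [-1.14, 4.28], [0.01, 3], [-2.97, 2.97]. Speed limits (rad/s): [1.89, 1.89, 2.22, 3.14, 3.14, 3.14].

### API

Orientations are given as a rotation vector (axis times angle).
In Python, from plant import r gives the robot as it stands. The module is installed in compiled form; this text tells all that it offers.
- The arm moves only by the shell command python3 -m handwheel 'ROWS' [FORCE]. ROWS is JSON, one flat list of numbers, 5 for each row, row after row: the opening, from 0 (shut) to 1 (fully open), then the shift along the world's x, y, z in mm, then the turn about the world's z in rad. In form: [jaw, tx, ty, tz, yaw, jaw, tx, ty, tz, yaw, ...]. A call has 1 to 5 rows; each row shifts and turns the commanded pose from where the row before left it; what a row does not reach is not made up. A row lasts 1/8 s, in which the tool goes at most 62.5 mm and 10.7 degrees, less where a joint would pass 70% of its speed; a pose out of reach is approached as far as the arm can. A call with a gripper value outside its range is refused whole. The fingers move at their own pace and stop on an object; FORCE is the grip in N (left out, the last holds). Time passes only in rows, so rows that do not move let the fingers close. It gives the time, the measured TCP pose, the force, the opening and the grip force at its end, in the units of the state.
- r.sense(): the state, without advancing time (a new reading comes with each control period).
- r.get_image(name): name is "side" or "top" or "wrist"; returns a dict with "img" (480x640x3 uint8, red, green, blue), "range_z" (480x640 float32, m along the optical axis (not along the pixel's ray), 0 where there is no reading), "fx", "fy", "cx", "cy" (pixels), "eye" and "orientation" of the camera in the world. Camera axes: x right, y down, z forward; pixel columns grow to the right and rows downward; lengths in m; the calibration is good to about 2 mm. A picture is of the moment at which its call begins.
- r.finish_job(): hands the job in; it is judged then, once.
Trained networks look in the newest picture that a camera, given by its name, has taken for a name from the list of things; names that differ only in an ending like _2 or _b are one class to them, and where a whole thing is asked for, a point or a joint stands for the part that bears it (a point fixed in the world has none). Each returns a list of dicts, best first, with "confidence" (0 to 1); they miss things now and then, are a little off and sometimes report something else, mostly with a low value. They report only what shows in the picture. A call takes as long as a camera call. They do not tell look-alikes from the thing itself.
- r.boxes_of(camera, target): "box" ([left, top, right, bottom] in pixels, round what is visible of it).
The state is a dict: "time_s": time; "qpos": joint angles; "joint_velocities": joint speeds; "joint_torque": joint torques, N m; "ee_pos": TCP position; "tool_rot": TCP orientation; "ft_force": force on the tool from outside, world axes, zero at the start; "wrist_torque": the same for the moment, N m; "grip_width": opening from 0.0 (shut) to 1.0 (fully open); "grasp_force": force on a finger pad.
Only numpy, scipy, OpenCV 4.12 (cv2) and the standard library are available. Lean on these libraries where they do the work, as an engineer would, in place of code of your own. Each camera call takes 0.05 s, during which the arm holds its last target. There are 200 camera calls.

### The job

The fixture plate on the table holds two fittings in its T-slots: a tall fence stop and a low clamp dog. Slide the tall stop along its slot and out at the slot's open end, lift it clear, and stand it upright on its foot in the shallow tray. Leave the low clamp dog where it is.

Things in the scene. Friction and masses are not known exactly. Their poses are not given: they have to be found in the camera images.
- plate: Fixed grey metal plate with two T-slots, 180 (x) x 122 (y) x 20 mm, on the table (table top z = 0.004). Origin: centre of underside, z up. Slots run along x at y = +38 and -38 mm (either may hold the stop), open at the -x end (x = -90 mm, toward the robot), shut at +x by a dark bar 12 mm thick, 28 high. Slot: neck 14 wide, 5 deep; below it a chamber 30 wide, 10 high, floor 5 mm above the underside.
- stop: Tall fence stop, 0.1-0.2 kg: metal block 30 (x, along slot) x 28 (y) x 40 mm high, dark screw head 5 mm high on top; below it a stem 10 wide and a dark T-foot 34 x 24 x 6 mm. Origin: centre of foot's underside, z up; block 13 to 53 mm above it. In the slot the block rests on the plate, origin 7 mm above plate origin, 2 mm play; slides freely, lifts out only when origin is at plate x < -107 mm.
- dog: Low clamp dog in the other slot, to be left alone: metal block 46 (along the slot) x 28 x 14 mm with a dark round nut 20 mm wide and 8 mm high and a thin stud on top, same foot as the stop. Its top is 46 mm above the plate's underside, the stop's 65 mm. Origin: centre of the foot's underside, z up.
- tray: Shallow open grey plastic tray, empty, fixed on the table beside the plate on its -y side: 120 (x) x 100 (y) x 22 mm high, walls and floor 4 mm thick. Origin: centre of the underside, z up. (Away from the work, left of the plate at y > -0.05, stand black crates 0.41 m high: a hand coming from the left must pass above z = 0.5.)
Not all that is in view belongs to the job. Leave any green look-alike of the stop alone.

How it is judged:
On the way:
1. the stop comes out of the slot through the open end, still at the height it has in the slot (x of stop in the frame of plate between -0.15 and -0.092 m and z of stop in the frame of plate below 0.013 m and (y of stop in the frame of plate between 0.026 and 0.05 m or y of stop in the frame of plate between -0.05 and -0.026 m)), for 0.04 s.
At the end, for the whole second after the job is handed in: The tall stop stands upright (within 10 degrees) on its foot on the tray's floor (origin less than 9 mm above the tray's underside, within the walls: 50 mm in x and 40 mm in y of the tray's centre), released and at rest; the clamp dog is within 20 mm of where it was (x of stop in the frame of tray between -0.05 and 0.05 m and y of stop in the frame of tray between -0.04 and 0.04 m and z of stop in the frame of tray below 0.009 m and angle between stop's own z axis and vertical below 0.17 rad and linear speed of stop below 0.02 m/s and distance of dog from where it was at the start of the episode below 0.02 m); the robot touches nothing.
It fails at once if the clamp dog is pushed along its slot (20 mm or more) (distance of dog from where it was at the start of the episode above 0.02 m).
It also fails if it takes over 48 s, if anything falls off the work surface, if the arm or the gripper's body presses on something with over 40 N, if the wrist force passes 120 N, or if a joint passes its speed limit or range.

## Working session

There is one attempt and no reset: what is moved stays moved. The work goes in short steps, Python scripts to look and compute and a shell command to move; the robot and the scene stay as the last step left them, time stands still between calls to the robot, and variables do not carry over. Pictures are saved under pics/ and viewed, at most 10 in all, crops included, and the job is handed in when it is done.

```bash
mkdir -p pics
cat > h.py <<'E'
import numpy as np, cv2
from scipy.spatial.transform import Rotation as R
from plant import r
def rot(o):
    o=np.array(o,float)
    return o if o.shape==(3,3) else (R.from_rotvec(o).as_matrix() if o.size==3 else R.from_quat(o).as_matrix())
def cloud(c):
    z=c["range_z"]; v,u=np.mgrid[:480,:640]
    p=np.stack([(u-c["cx"])/c["fx"]*z,(v-c["cy"])/c["fy"]*z,z],-1)
    w=p@rot(c["orientation"]).T+np.array(c["eye"]); w[z<=0]=np.nan
    return w
def save(c,n): cv2.imwrite("pics/"+n,cv2.cvtColor(c["img"],cv2.COLOR_RGB2BGR))
E
python3 - <<'E'
from h import *
for n in ("top","side"):
    c=r.get_image(n); save(c,n+"1.png"); w=cloud(c); print(n,c["eye"],c["orientation"],c["fx"])
    for t in ("plate","stop","dog","tray"):
        for b in r.boxes_of(n,t):
            l,tp,rt,bt=[int(x) for x in b["box"]]
            q=w[tp:bt,l:rt].reshape(-1,3)
            print(t,round(b["confidence"],2),[l,tp,rt,bt],np.nanmedian(q,0).round(3),np.nanmax(q[:,2]).round(3))
s=r.sense();print(s["time_s"],s["ee_pos"],s["tool_rot"],s["grip_width"])
E
```

```text
top [ 0.51000514 -0.23226361  1.07114254] [-2.18060873  2.12910354 -0.16122083] 617.9009847409932
plate 0.69 [278, 254, 368, 372] [ 0.532 -0.246  0.021] 0.073
stop 0.67 [341, 297, 360, 315] [ 0.544 -0.29   0.062] 0.073
stop 0.64 [208, 125, 233, 146] [ 0.831 -0.064  0.048] 0.06
dog 0.56 [293, 284, 312, 311] [ 0.557 -0.212  0.036] 0.05
tray 0.8 [368, 291, 437, 371] [ 0.505 -0.383  0.006] 0.029
side [ 0.27572446 -0.83951945  0.562558  ] [-2.11597182  0.63026516 -0.31352963] 452.6157049571345
plate 0.74 [207, 252, 318, 323] [ 0.53  -0.266  0.022] 0.071
stop 0.76 [264, 268, 285, 299] [ 0.537 -0.299  0.045] 0.071
stop 0.63 [331, 180, 344, 205] [ 0.829 -0.074  0.033] 0.06
dog 0.7 [247, 254, 274, 276] [ 0.549 -0.22   0.035] 0.07
tray 0.92 [233, 302, 331, 379] [ 0.5   -0.382  0.007] 0.028
0.5 [0.18122241 0.65022381 0.23261426] [ 4.25564577e-01  3.11262301e+00 -7.80481338e-05] 0.9947260993341442
```

Run:
```python
from h import *
c=r.get_image("top"); w=cloud(c)
im=cv2.cvtColor(c["img"],cv2.COLOR_RGB2BGR)
cv2.imwrite("pics/crop1.png",cv2.resize(im[110:390,190:470],None,fx=2.1,fy=2.1,interpolation=cv2.INTER_CUBIC))
def rect(m,n):
    p=w[m][:,:2]; (cx,cy),s,a=cv2.minAreaRect((p*1000).astype(np.float32)); print(n,len(p),round(cx,1),round(cy,1),np.round(s,1),round(a,1),"medz",np.median(w[m][:,2]))
def sub(box,lo,hi):
    m=np.zeros((480,640),bool); l,t,rr,b=box; m[t:b,l:rr]=True
    return m&(w[...,2]>lo)&(w[...,2]<hi)
rect(sub((335,290,366,320),.055,.08),"stop")
rect(sub((288,278,318,316),.032,.06),"dog")
rect(sub((270,265,366,380),.019,.03),"plate top")
rect(sub((366,285,440,376),.02,.035),"tray rim")
```

```text
stop 316 543.5 -288.6 [27.9 29.8] 81.7 medz 0.062232958921752846
dog 455 554.5 -213.5 [28.  45.7] 81.8 medz 0.036951845256371296
plate top 4966 533.3 -248.8 [122.2 178. ] 82.0 medz 0.022385688000501114
tray rim 632 503.5 -376.6 [100.5 120.1] 83.5 medz 0.02399264247774424
```

View pics/crop1.png

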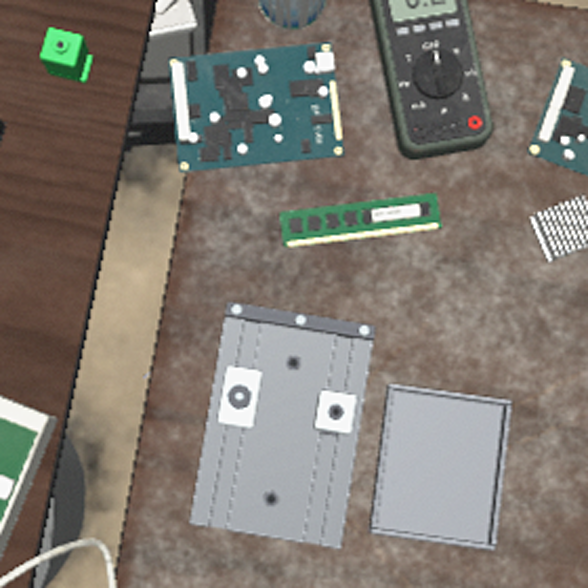

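View pics/side1.png

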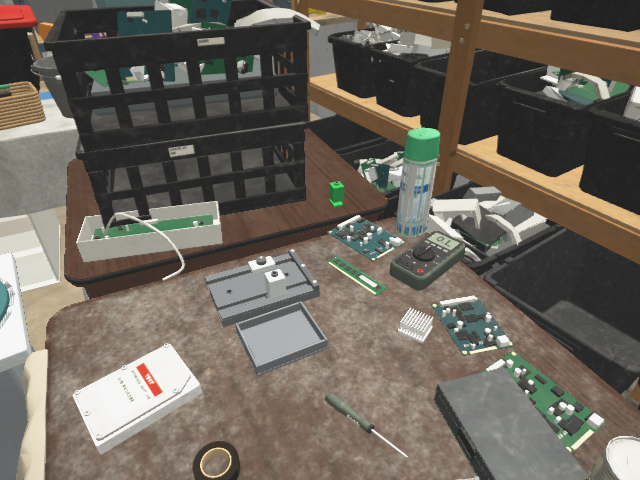

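The candidates, by pixel in the top picture, are:
- (350,306): a metal block with a dark screw head, top at about 0.07, in the plate's -y slot. This is the stop, measuring 28x30 mm.
- (220,135): green and off the plate, so it is the look-alike.
- (302,297): a low block, 46x28 mm, which is the dog.

The enlarged crop confirms this. The plate's yaw is about -8°, and the stop sits at plate (+16, -38) mm.

I'll go up, then across above the crates, turning so the jaws close along the slot.

```bash
python3 -m handwheel '[1,0,0,62,0, 1,0,0,62,0, 1,0,0,62,0, 1,0,0,62,0, 1,0,0,62,0]'
python3 -m handwheel '[1,45,-40,10,-0.18, 1,45,-40,0,-0.18, 1,45,-40,0,-0.18, 1,45,-40,0,-0.18, 1,45,-40,0,-0.18]'
```

```text
time_s: 1.18
ee_pos: [0.181, 0.6497, 0.5449]
tool_rot: [0.426, 3.113, 0.001]
ft_force: [0.1, 0.9, 0.9]
grip_width: 1.002
grasp_force: 0.0
time_s: 1.8
ee_pos: [0.4074, 0.4487, 0.5528]
tool_rot: [1.745, 2.612, 0.001]
ft_force: [0.3, 0.2, -0.4]
grip_width: 1.0
grasp_force: 0.0
```

```bash
python3 -m handwheel '[1,25,-55,0,-0.18, 1,25,-55,0,-0.18, 1,25,-55,0,-0.178, 1,20,-57,0,0, 1,20,-57,0,0]'
python3 -m handwheel '[1,10,-60,0,0, 1,10,-60,0,0, 1,0,-62,0,0, 1,0,-62,0,0, 1,0,-62,0,0]'
python3 -m handwheel '[0.8,0,-62,0,0, 0.8,0,-62,0,0, 0.8,0,-30,-50,0, 0.8,0,0,-62,0, 0.8,0,0,-62,0]'
python3 -m handwheel '[0.8,0,0,-62,0, 0.8,0,0,-62,0, 0.8,0,0,-40,0, 0.8,0,0,0,0]'
python3 - <<'E'
from h import *
s=r.sense(); p=s["ee_pos"]; T=rot(s["tool_rot"]); print(p,np.degrees(np.arctan2(T[1,1],T[0,1])))
c=r.get_image("wrist"); save(c,"w1.png"); w=cloud(c)
for t in("stop","dog"):
    for b in r.boxes_of("wrist",t):
        l,tp,rr,bt=[int(x) for x in b["box"]]; m=np.zeros((480,640),bool); m[max(tp-5,0):bt+5,max(l-5,0):rr+5]=True
        m&=(w[...,2]>.055)&(w[...,2]<.067)
        print(t,b["confidence"],b["box"])
        if m.sum()>50: print(cv2.minAreaRect((w[m][:,:2]*1000).astype(np.float32)),np.median(w[m][:,2]))
E
```

```text
time_s: 2.42
ee_pos: [0.5215, 0.1693, 0.5528]
tool_rot: [2.37, 2.062, 0.001]
ft_force: [1.4, 1.0, 0.0]
grip_width: 1.001
grasp_force: 0.0
time_s: 3.05
ee_pos: [0.5407, -0.1368, 0.5529]
tool_rot: [2.37, 2.062, 0.0]
ft_force: [1.3, -0.1, -0.3]
grip_width: 0.995
grasp_force: 0.0
time_s: 3.68
ee_pos: [0.5409, -0.2893, 0.3766]
tool_rot: [2.371, 2.061, 0.0]
ft_force: [0.9, -0.7, 0.4]
grip_width: 0.796
grasp_force: 0.0
time_s: 4.18
ee_pos: [0.5403, -0.2882, 0.2119]
tool_rot: [-2.367, -2.059, 0.002]
ft_force: [0.2, 0.5, 0.6]
grip_width: 0.801
grasp_force: 0.0
[ 0.54026089 -0.28823236  0.21193931] -7.96455320270567
stop 0.75 [307.5, 199.6, 355.8, 247.8]
((543.2241821289062, -288.8503723144531), (28.24740982055664, 29.65763282775879), 81.85136413574219) 0.0645864433145476
dog 0.97 [299.0, 96.5, 361.0, 141.8]
```

View pics/w1.png

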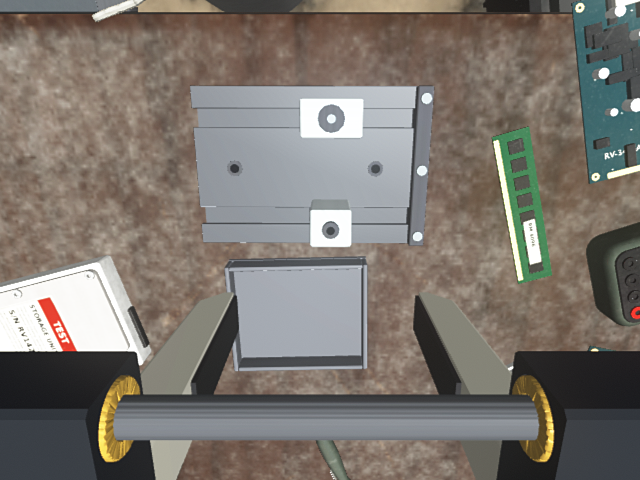

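The wrist picture shows the stop at pixel (331,227) with bare slot on both sides of it, and the dog at (331,118). The stop measures (543, -289) mm in the world, which agrees with the top view. I'll descend and grip.

```bash
python3 -m handwheel '[0.8,3,-1,-60,0, 0.8,0,0,-60,0, 0.8,0,0,-30,0, 0.8,0,0,-18,0, 0.8,0,0,0,0]'
python3 -m handwheel '[0.25,0,0,0,0, 0.25,0,0,0,0, 0.25,0,0,0,0, 0.25,0,0,0,0, 0.25,0,0,0,0]' 15
```

```text
time_s: 4.95
ee_pos: [0.5446, -0.29, 0.0473]
tool_rot: [2.37, 2.062, 0.0]
ft_force: [0.1, -0.3, -0.4]
grip_width: 0.801
grasp_force: 0.0
time_s: 5.58
ee_pos: [0.5442, -0.2898, 0.0468]
tool_rot: [-2.37, -2.062, 0.0]
ft_force: [1.0, 0.3, 1.1]
grip_width: 0.318
grasp_force: 15.0
```

```bash
python3 -m handwheel '[0.25,-10,1.4,0,0, 0.25,-15,2.1,0,0, 0.25,-15,2.1,0,0, 0.25,-15,2.1,0,0, 0.25,-15,2.1,0,0]'
python3 -m handwheel '[0.25,-15,2.1,0,0, 0.25,-15,2.1,0,0, 0.25,-15,2.1,0,0, 0.25,-15,2.1,0,0, 0.25,-11,1.5,0,0]'
```

```text
time_s: 6.2
ee_pos: [0.4731, -0.2798, 0.0467]
tool_rot: [2.37, 2.061, 0.0]
ft_force: [2.3, -0.5, 3.0]
grip_width: 0.325
grasp_force: 15.0
time_s: 6.82
ee_pos: [0.402, -0.2698, 0.0463]
tool_rot: [-2.37, -2.061, 0.0]
ft_force: [-0.2, -0.5, -1.8]
grip_width: 0.321
grasp_force: 15.0
```

```bash
python3 -m handwheel '[0.25,0,0,0,0, 0.25,0,0,0,0]' 30
python3 - <<'E'
from h import *
c=r.get_image("wrist"); c2=r.get_image("side")
a=c["img"][60:460,100:540]; b=cv2.resize(c2["img"][230:400,180:350],(400,400),interpolation=cv2.INTER_CUBIC)
save({"img":np.hstack([cv2.resize(a,(400,400)),b])},"w2.png")
w=cloud(c)
for t in("stop","dog"):
    for b in r.boxes_of("wrist",t): print(t,b["confidence"],b["box"])
    for b in r.boxes_of("side",t): print("side",t,b["confidence"],b["box"])
print(r.sense()["ee_pos"])
E
```

```text
time_s: 7.08
ee_pos: [0.4034, -0.2702, 0.0467]
tool_rot: [2.37, 2.062, 0.0]
ft_force: [0.4, 0.3, -2.5]
grip_width: 0.324
grasp_force: 30.0
stop 0.75 [282.6, 268.1, 370.0, 382.7]
side stop 0.95 [181.9, 292.0, 212.6, 330.2]
side stop 0.62 [328.7, 180.6, 344.8, 205.2]
dog 0.85 [620.6, 88.5, 638.7, 162.4]
side dog 0.57 [248.1, 256.3, 276.1, 278.6]
[ 0.40337707 -0.27004704  0.04654017]
```

View pics/w2.png

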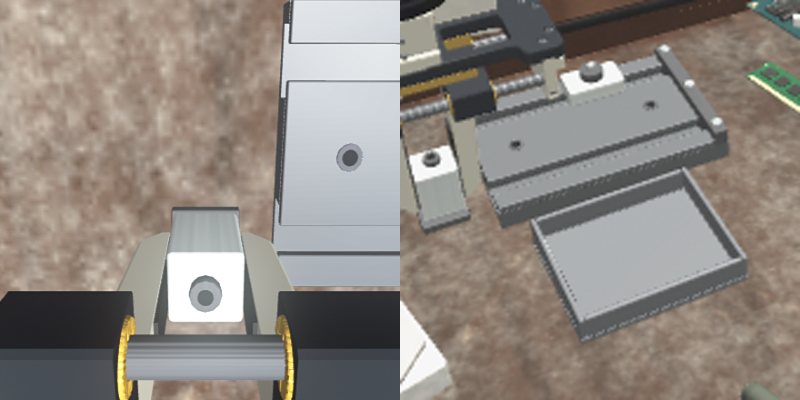

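The stop is out of the slot and upright in the jaws, at about (432,185) in the right half. The dog is unmoved at about (592,80). I'll lift it and carry it over the tray.

```bash
python3 -m handwheel '[0.25,0,0,30,0, 0.25,0,0,35,0, 0.25,25,-25,0,0, 0.25,25,-27,0,0, 0.25,25,-27,0,0]'
python3 -m handwheel '[0.25,25,-27,0,0, 0.25,0,0,0,0, 0.25,0,0,-25,0, 0.25,0,0,-25,0, 0.25,0,0,-10,0]'
python3 -m handwheel '[0.25,0,0,-4,0, 0.25,0,0,-2,0, 0.25,0,0,0,0]'
```

```text
time_s: 8.0
ee_pos: [0.4791, -0.3499, 0.1116]
tool_rot: [2.37, 2.062, 0.0]
ft_force: [0.1, 0.9, -1.6]
grip_width: 0.322
grasp_force: 30.0
time_s: 8.62
ee_pos: [0.5025, -0.3753, 0.0502]
tool_rot: [-2.369, -2.061, 0.001]
ft_force: [0.4, 0.0, -0.9]
grip_width: 0.321
grasp_force: 30.0
time_s: 9.0
ee_pos: [0.5034, -0.3762, 0.0463]
tool_rot: [2.37, 2.061, 0.0]
ft_force: [0.9, 0.6, -2.2]
grip_width: 0.316
grasp_force: 30.0
```

```bash
python3 -m handwheel '[0.25,0,0,-1,0, 0.25,0,0,-1,0, 0.25,0,0,0,0]'
python3 -m handwheel '[0.25,0,0,-1,0, 0.25,0,0,0,0]'
```

```text
time_s: 9.38
ee_pos: [0.5033, -0.3761, 0.0438]
tool_rot: [2.37, 2.062, 0.0]
ft_force: [1.0, 0.2, -0.7]
grip_width: 0.321
grasp_force: 30.0
time_s: 9.62
ee_pos: [0.5033, -0.3762, 0.0437]
tool_rot: [2.37, 2.061, 0.0]
ft_force: [-3.8, 2.3, 9.4]
grip_width: 0.318
grasp_force: 30.0
```

The force has risen to +9 N in z, so the foot is on the tray floor. I'll release gently and rise.

```bash
python3 -m handwheel '[0.4,0,0,0,0, 0.5,0,0,0,0, 0.65,0,0,0,0, 0.65,0,0,0,0]'
python3 -m handwheel '[0.65,0,0,15,0, 0.65,0,0,30,0, 0.65,0,0,60,0, 0.65,0,0,60,0, 0.65,0,0,0,0]'
python3 - <<'E'
from h import *
c=r.get_image("side"); save({"img":cv2.resize(c["img"][230:400,180:350],(500,500),interpolation=cv2.INTER_CUBIC)},"end.png")
c=r.get_image("wrist"); w=cloud(c)
for b in r.boxes_of("wrist","stop"):
    l,t,rr,bt=[int(x) for x in b["box"]]; q=w[max(t-5,0):bt+5,l-5:rr+5].reshape(-1,3); q=q[q[:,2]>.05]
    print(b["confidence"],b["box"],np.median(q,0) if len(q) else 0)
for b in r.boxes_of("side","dog"): print(b)
E
```

```text
time_s: 10.12
ee_pos: [0.5032, -0.3761, 0.0426]
tool_rot: [-2.37, -2.062, -0.0]
ft_force: [0.1, 1.0, 0.0]
grip_width: 0.634
grasp_force: 0.0
time_s: 10.75
ee_pos: [0.5044, -0.377, 0.2145]
tool_rot: [2.364, 2.056, 0.002]
ft_force: [-0.4, -0.3, -0.6]
grip_width: 0.651
grasp_force: 0.0
0.67 [302.0, 192.4, 348.0, 244.7] [ 0.5040388  -0.37328041  0.0617622 ]
{'box': [248.4, 256.3, 273.8, 274.9], 'confidence': 0.82}
```

View pics/end.png

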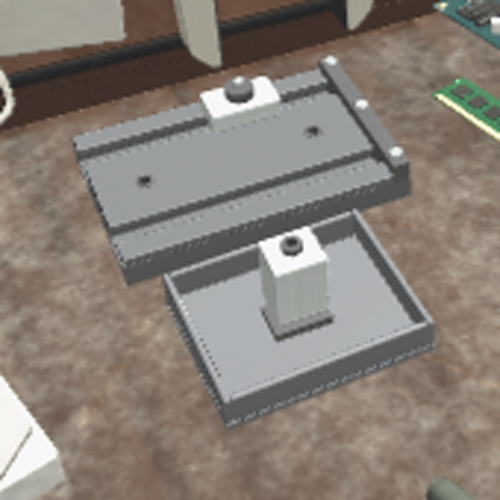

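The stop stands upright on its foot in the middle of the tray, at about (295,285) in the crop. The dog is in its place at (240,100), and the gripper is clear of everything.

```bash
python3 -c "
from plant import r
print(r.finish_job())"
```

```text
the job is handed in; nothing more can be done
None
```

The tall stop was slid out of the slot's open end and now stands upright near the centre of the tray. The clamp dog shows no visible movement, and the job is handed in; the hand-in returned no verdict.

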